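# Mount a toe bone and snap its display cover shut

## Task

Take the toe bone with the blue disc out of the wooden rack and stand it upright, all the way down, in the hole of the white plinth on the black display base. Then set the clear cover over it, the cover's blue ribs towards the red clips, and press it straight down until both clips snap over the ribs and the cover sits flat on the base. Do not let go: finish while still pressing the cover down firmly (ten newtons or so), and leave all the other things as they are.

Things in the scene. Friction and masses are not known exactly. Their poses are not given: they have to be found in the camera images.
- bone_blue: The toe bone to mount: ivory bone on a steel foot with a BLUE disc, upright in any of the rack's three holes. Origin: centre of the foot's underside, z up. Heights from there: foot 16 mm diameter 0 to 22 mm, disc 30 mm diameter 22 to 27 mm (rests on the hole's rim), flare to 33 mm, straight shaft 14 mm diameter to 60 mm (grip here, any side), tip 64 mm. About 40 g.
- rack: Fixed light-wood block 56 x 160 x 30 mm (x, y, z), origin at the centre of its underside. Three loose holes in a row along its y, at -50, 0, +50 mm, each with a toe bone whose disc rests on the block's top (the bone's origin is then 8 mm above the table). Grip a bone with the fingers closing along the rack's x.
- base: Fixed black display base, origin at the centre of its underside. Plate 100 x 124 x 12 mm (x, y, z); in its middle a white square plinth 54 mm wide, top at 30 mm height, upper edges rounded by 4 mm, with a hole in the centre. The cover lands on the plate all round the plinth. Black clip housings, 32 mm high, stand at y = +-51 to +-61 mm.
- bore (a point): Centre of the mouth of the hole in the plinth, 30 mm above the base's origin. Hole 17.8 mm in diameter, 2 mm chamfer, 24 mm deep: fully home the blue disc rests on the plinth and the bone's origin is 8 mm above the base's origin.
- cover: Clear square cover, open below, standing on the table. 64 x 64 mm outside, 58 mm inside, inner height 66 mm, roof top at 70 mm. Origin: centre of its open underside, z up; a half turn makes no difference. On its +y and -y walls a blue rounded rib, 40 mm long, 4 mm radius, centre 5 mm above the lower edge and 33 mm from the middle. About 90 g.
- cover_bar (a point): Middle of the top of the blue grip bar on the cover's roof, 100 mm above the cover's origin. Bar 36 mm long (cover's x), 16 mm wide (y), 30 mm high. Grip or press the cover here.
- cover_home (a point): Where the cover's origin lies when it is fully home: 12 mm above the base's origin, x axes parallel (either way round). Going down, the ribs meet the clips about 15.5 mm above this; the push rises to 9 to 14 N, then 8 to 9 mm above it suddenly falls, the clips now pulling the cover down; after that it lands on the hard plate.
- clip_left (a joint): Red spring clip at the +y end of the base: rounded nose 24 mm long, 6 mm radius, centre 40 mm from the base's middle and 25.5 mm above its underside. Slides outwards: 0 at rest (also when snapped over a seated cover's rib), up to 0.006 m pushed aside; spring 4 N at rest plus 2.2 N per mm.
- clip_right (a joint): The same red spring clip at the -y end of the base; 0 at rest, positive outwards.
- bone_red: Bystander: a toe bone of the same shape in the rack, with a RED disc. Leave it in its hole.
- bone_yellow: Bystander: a toe bone of the same shape in the rack, with a YELLOW disc. Leave it in its hole.
- bottle: Bystander: black water bottle with a blue cap, 68 mm diameter, 200 mm tall; origin under its centre.
- jar: Bystander: small glass jar with a white cap, 56 mm diameter, 65 mm tall; origin under its centre.
- brush: Bystander: wooden cleaning brush lying on the table.
- small_box: Bystander: little white cardboard box, 72 x 52 x 32 mm; origin under its centre.
- caliper: Bystander: steel caliper lying flat, 190 mm long.
Not all that is in view belongs to the job. Leave any pink look-alike of the bone_blue alone.

How it is judged:
On the way, in this order (a step that is already met when the one before it is completed fails the run):
1. the blue-disc toe bone stands upright, fully down in the plinth's hole, let go (horizontal distance between bone_blue and bore below 0.004 m and z of bone_blue in the frame of base below 0.0115 m and angle between bone_blue's own z axis and vertical below 0.08 rad and contact force between the fingers and bone_blue below 0.05 N), for 0.2 s.
2. the cover is on its way down over the bone and pushes the clips aside (horizontal distance between bone_blue and bore below 0.004 m and z of bone_blue in the frame of base below 0.0115 m and angle between bone_blue's own z axis and vertical below 0.08 rad and value of joint any of clip_left, clip_right above 0.0015 m and horizontal distance between cover and base below 0.006 m).
3. both clips have sprung back over the ribs and the cover sits flat on the base (horizontal distance between bone_blue and bore below 0.004 m and z of bone_blue in the frame of base below 0.0115 m and angle between bone_blue's own z axis and vertical below 0.08 rad and z of cover in the frame of base between 0.009 and 0.0145 m and horizontal distance between cover and base below 0.005 m and angle between cover's own z axis and vertical below 0.05 rad and value of joint each of clip_left, clip_right below 0.0015 m), for 0.1 s.
At the end, for the whole second after the job is handed in: Blue-disc bone in the plinth hole: within 4 mm of its axis, tilt under 0.08 rad, at most 3.5 mm short of home. Cover home: edge within 2.5 mm of the plate, 5 mm of centre, tilt under 0.05 rad, clips within 1.5 mm of rest. Robot still on the cover, pressing it on the base with over 4 N (all of step 3 and contact force between cover and base above 4 N and contact force between any of the fingers, the arm and cover above 2 N); the arm keeps its last pose, push and grip.
It fails at once if another toe bone is moved by more than 20 mm (distance of any of bone_red, bone_yellow from where it was at the start of the episode above 0.02 m).
It fails at once if the bottle, jar, brush, little box or caliper is moved by more than 30 mm (distance of any of bottle, jar, brush, small_box, caliper from where it was at the start of the episode above 0.03 m).
It also fails if it takes over 72 s, if anything falls off the work surface, if the arm or the gripper's body presses on something with over 40 N, if the wrist force passes 120 N, or if a joint passes its speed limit or range.

## Robot

A 6-joint arm with a two-finger parallel gripper is mounted at the origin on the work surface. World frame = base frame: x ahead of the robot, y to its left, z up, the work surface at z = 0. Lengths are in m, angles in rad, forces in N, time in s.
With the tool pointing down it reaches from about 0.3 to 0.85 m from the base axis. Payload 5.4 kg.
Tool frame: the origin (TCP) lies at the very end of the fingers, on their centre line; the grasp point (between the pads) lies 19 mm behind it; z points along the fingers, y is the direction in which the jaws open and shut (so a half turn about z gives the same grasp; the last joint's range is limited). The gripper opens to 85 mm and grips with 20 to 120 N. Pads are 22 mm wide; open, the fingers measure 114 mm over their backs; the gripper's body (76 mm by 85 mm) begins 54 mm behind the grasp point. The pads swing forward as they close: fully open they stand 13 mm farther back than shut.
Start: joints at [1.024, 0.158, 1.597, -0, 1.386, -0.21], TCP at [0.19, 0.543, 0.231] pointing down, gripper open.
Joint ranges: [-2.91, 2.91], [-0.94, 2.29], [0.18, 2.7], [-1.29, 4.43], [0.17, 2.64], [-3, 3]. Speed limits (rad/s): [2.57, 2.57, 3.14, 3.14, 3.14, 3.14].

## Interface

Orientations are given as a rotation vector (axis times angle).
In Python, from station import r, camera, camera_model gives the robot as it stands.
- The arm moves only by the tool arm_command, never from a script. Its argument "targets" is text: rows parted by semicolons, each of 7 numbers parted by spaces: the shift along the tool's x, y, z in m, then the turn, a rotation vector about the tool's x, y, z in rad, then the opening, from 0 (shut) to 1 (fully open). In form: x y z rx ry rz grip; .... A call has 1 to 20 rows; each row is the pose to reach, as a shift and turn from the pose commanded when the call began, along the tool's axes at that moment; what a row does not reach only later rows make up. A row lasts 1/10 s, in which the tool goes at most 50 mm and 8.59 degrees, less where a joint would pass 70% of its speed; a pose out of reach is approached as far as the arm can. A call with a gripper value outside its range is refused whole. The fingers move at their own pace and stop on an object; the grip force is fixed at half the most. Time passes only in rows, so rows that repeat a pose let the fingers close. It gives the time, the measured TCP pose, the force and the opening at its end, in the units of the state.
- r.read_state(): the state, without advancing time (a new reading comes with each control period).
- camera(name): name is "side" or "top"; returns the picture (420x560x3 uint8, red, green, blue); there is no depth.
- camera_model(name): a dict with "vfov" (degrees; the focal length in pixels is half the picture's height over the tangent of half this angle, whatever the lens; pixels are square), "cx", "cy" (the principal point, pixels), "dist" ([k1, k2, p1, p2, k3] as OpenCV has them; the pictures are not rectified), "R" (3x3) and "t" (3): a world point X has camera coordinates R X + t. Camera axes: x right, y down, z forward; pixel columns grow to the right and rows downward; lengths in m; the calibration is good to about 2 mm. A picture is of the moment at which its call begins. camera_model takes no time and is no camera call.
- r.hand_in(): hands the job in, once; it reports no verdict.
The state is a dict: "clock": time; "joint_pos": joint angles; "qvel": joint speeds; "effort": joint torques, N m; "eef_pos": TCP position; "eef_rot": TCP orientation; "contact_force": force on the tool from outside, world axes, zero at the start; "torque": the same for the moment, N m; "finger_gap": opening from 0.0 (shut) to 1.0 (fully open).
Only numpy, scipy, OpenCV 4.12 (cv2) and the standard library are available. Lean on these libraries where they do the work, as an engineer would, in place of code of your own. Each camera call takes 0.05 s, during which the arm holds its last target. There are 200 camera calls.

## Working session

There is one attempt and no reset: what is moved stays moved. The work goes in short steps, Python scripts to look and compute and a tool call to move; the robot and the scene stay as the last step left them, time stands still between calls to the robot, and variables do not carry over. Pictures are saved under pics/ and viewed, about 8 in all and at most 12, crops included, and the job is handed in when it is done.

Besides the shell and the picture viewer there is one more tool, called as name(argument=value, ...), one argument or row to a line, values as JSON. arm_command: Moves the arm, as the interface text tells. Its arguments: {"type":"object","properties":{"targets":{"type":"string"}},"required":["targets"]}

```bash
mkdir -p pics; ls; cat > h.py <<'E'
import numpy as np, cv2
from station import r, camera, camera_model
def K(n):
    m=camera_model(n); f=210/np.tan(np.radians(m['vfov'])/2)
    return np.array([[f,0,m['cx']],[0,f,m['cy']],[0,0,1.]]),np.array(m['dist'],float),np.array(m['R']),np.array(m['t'])
def ray(n,uv):
    k,d,R,t=K(n); p=cv2.undistortPoints(np.array([[uv]],float),k,d)[0,0]
    v=R.T@np.array([p[0],p[1],1]); return -R.T@t, v/np.linalg.norm(v)
def onz(n,uv,z):
    o,v=ray(n,uv); return o+v*(z-o[2])/v[2]
def tri(a,b):
    (o1,v1),(o2,v2)=ray('top',a),ray('side',b)
    s=np.linalg.lstsq(np.c_[v1,-v2],o2-o1,rcond=None)[0]
    p,q=o1+s[0]*v1,o2+s[1]*v2; return (p+q)/2,np.linalg.norm(p-q)
def proj(n,X):
    k,d,R,t=K(n); return cv2.projectPoints(np.array(X,float).reshape(-1,3),cv2.Rodrigues(R)[0],t,k,d)[0].reshape(-1,2)
def save(n,img,s=1): cv2.imwrite('pics/'+n+'.png',cv2.resize(img[:,:,::-1],None,fx=s,fy=s,interpolation=cv2.INTER_CUBIC))
E
python3 - <<'E'
from h import *
for n in('top','side'):
    i=camera(n); np.save(n+'0.npy',i); save(n+'0',i,1.4); print(n,-K(n)[2].T@K(n)[3],K(n)[2][2],K(n)[0][0,0])
print(r.read_state())
E
```

```text
pics
top [ 0.3052849  -0.03955902  1.30852497] [ 0.1632253   0.01450698 -0.98648216] 418.8140590155869
side [ 0.13580583 -0.74839427  0.80411749] [ 0.32588075  0.67544087 -0.66149934] 455.02918651972465
{'clock': 0.1, 'joint_pos': array([ 1.02392253e+00,  1.58997403e-01,  1.59808898e+00, -1.25457982e-05,
        1.38618314e+00, -2.10107114e-01]), 'qvel': array([ 0.00049361, -0.00124741, -0.00144297,  0.00227217, -0.00046993,
        0.00083754]), 'effort': array([ 1.63524860e-04, -3.96991718e+01, -3.32336712e+01, -3.08067083e-04,
        4.27654391e-03,  4.63006120e-05]), 'eef_pos': array([0.18974772, 0.5422298 , 0.23041763]), 'eef_rot': array([-5.26389996e-01, -3.09656116e+00,  2.45427133e-03]), 'contact_force': array([0.48223629, 0.36945779, 1.03429844]), 'torque': array([ 0.02577058, -0.02038708, -0.02613585]), 'finger_gap': 0.9996077752941189}
```

View pics/top0.png

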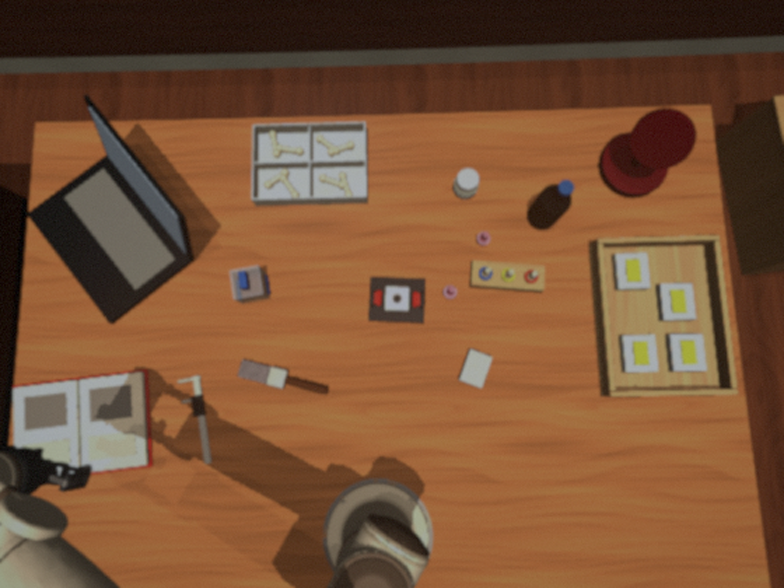

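View pics/side0.png

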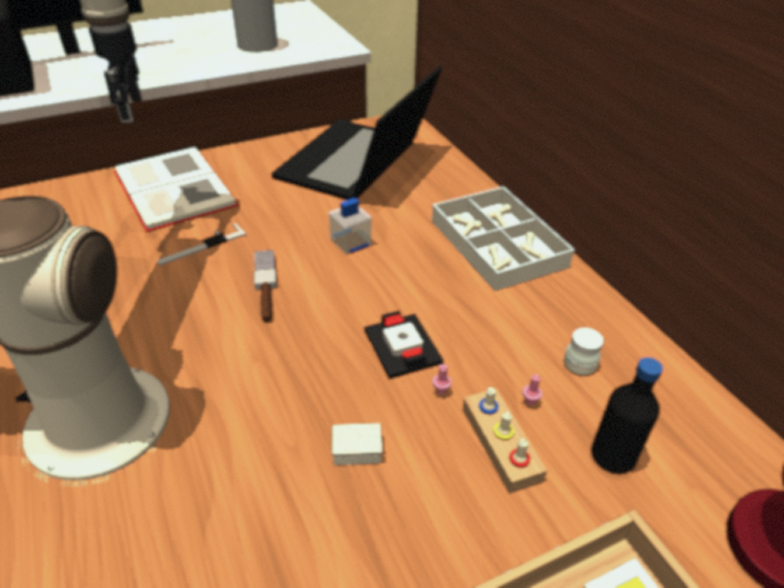

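The top view (shown at 1.4x) has the base at (397,299), the cover at (249,283) and the rack at (508,275).

Things that could be taken for the bone:
- blue disc: top (486,272), side (488,402)
- yellow disc: top (508,274)
- red disc: top (531,276)
- pink look-alikes: top (483,239) and (450,292)

I choose the blue disc in the rack and will check it in a close crop.

```bash
python3 - <<'E'
from h import *
def blobs(n,mask,mn=4):
    k,l,s,c=cv2.connectedComponentsWithStats(mask.astype(np.uint8),connectivity=8)
    return [(s[i,4],s[i,:4].tolist(),c[i].round(2).tolist()) for i in range(1,k) if s[i,4]>=mn]
for n in('top','side'):
    i=np.load(n+'0.npy'); hsv=cv2.cvtColor(i,cv2.COLOR_RGB2HSV).astype(int); H,S,V=hsv[...,0],hsv[...,1],hsv[...,2]
    lo,hi=((150,170),(400,290)) if n=='top' else ((210,130),(400,360))
    w=np.zeros(H.shape,bool); w[lo[1]:hi[1],lo[0]:hi[0]]=1
    print(n,'blue',blobs(n,w&(abs(H-112)<14)&(S>90)&(V>50)))
    print(n,'red',blobs(n,w&((H<4)|(H>174))&(S>190)&(V>100)))
    print(n,'white',blobs(n,w&(S<45)&(V>150),8))
t=np.load('top0.npy');s=np.load('side0.npy')
a=cv2.resize(t[165:235,255:395],None,fx=5,fy=5,interpolation=cv2.INTER_CUBIC)[:,:700]
b=cv2.resize(s[215:355,250:390],None,fx=2.5,fy=2.5,interpolation=cv2.INTER_CUBIC)
c=cv2.resize(s[135:185,225:275],None,fx=5,fy=5,interpolation=cv2.INTER_CUBIC)
d=cv2.resize(t[185:220,160:195],None,fx=5,fy=5,interpolation=cv2.INTER_CUBIC)
im=np.zeros((600,790,3),np.uint8); im[:245,:490]=a[:245,:490]
a2=cv2.resize(t[170:235,255:395],(560,260)); im[:260,:560]=a2; im[:175,565:740]=d
b2=cv2.resize(s[215:351,255:391],(335,335),interpolation=cv2.INTER_CUBIC); im[265:600,:335]=b2; im[265:515,345:595]=c
save('crop0',im)
E
```

```text
top blue [(np.int32(60), [171, 194, 6, 12], [173.27, 199.97])]
top red [(np.int32(22), [269, 208, 3, 9], [270.18, 211.82]), (np.int32(6), [295, 209, 3, 4], [296.17, 210.17]), (np.int32(10), [295, 213, 3, 5], [296.0, 215.0])]
top white [(np.int32(215), [275, 205, 17, 16], [283.13, 212.83]), (np.int32(375), [329, 250, 22, 27], [339.68, 263.01]), (np.int32(132), [191, 263, 13, 14], [197.02, 269.38])]
side blue [(np.int32(119), [244, 140, 12, 14], [249.61, 146.84]), (np.int32(13), [251, 174, 11, 5], [255.77, 176.46]), (np.int32(28), [343, 287, 12, 8], [348.18, 292.04])]
side red [(np.int32(68), [274, 225, 14, 8], [280.44, 228.28]), (np.int32(40), [288, 249, 13, 6], [293.95, 251.72]), (np.int32(8), [366, 329, 8, 4], [369.5, 331.12])]
side white [(np.int32(14), [241, 130, 9, 2], [245.36, 130.36]), (np.int32(15), [356, 134, 9, 5], [360.07, 135.47]), (np.int32(1640), [310, 140, 90, 56], [357.64, 168.41]), (np.int32(16), [366, 140, 8, 7], [369.38, 143.19]), (np.int32(176), [236, 149, 28, 14], [249.39, 155.9]), (np.int32(380), [274, 230, 28, 21], [287.3, 240.03]), (np.int32(14), [345, 287, 8, 6], [348.0, 290.21]), (np.int32(705), [238, 303, 34, 22], [254.41, 313.38])]
```

View pics/crop0.png

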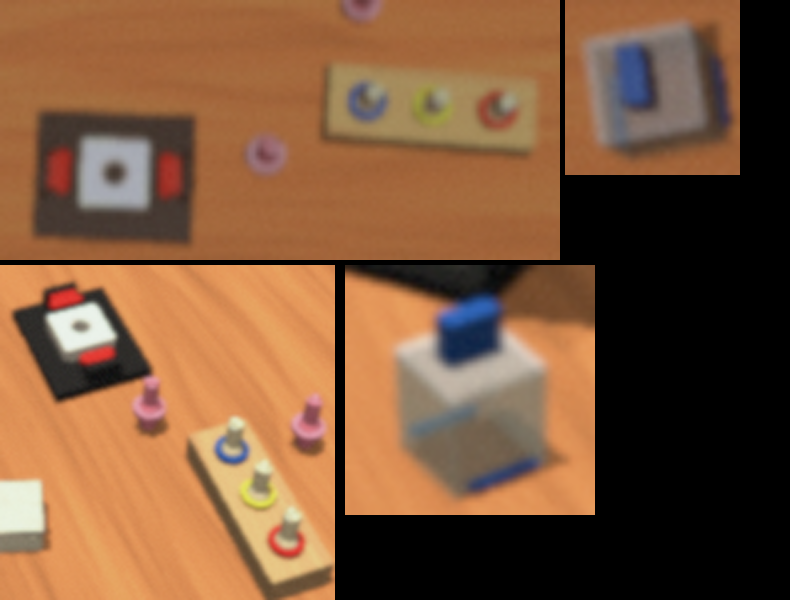

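The crop confirms the choice: at 4x in the top part, the blue-ringed ivory bone is at (367,101) in the rack, with yellow (432,103) and red (498,108) beside it. The pink ones stand at (266,154) and (361,5), outside the rack. The base's clips lie left and right in the picture, and the cover's ribs show at its right side and lower right.

```bash
cat > meas.py <<'E'
from h import *
U=8
def up(i,x0,y0,x1,y1):
    c=i[y0:y1,x0:x1]; u=cv2.resize(c,None,fx=U,fy=U,interpolation=cv2.INTER_CUBIC)
    return u,cv2.cvtColor(u,cv2.COLOR_RGB2HSV).astype(int)
def px(p,x0,y0): return np.array([x0,y0])+(np.array(p)+.5)/U-.5
def big(m,hull=True):
    c=max(cv2.findContours(m.astype(np.uint8),cv2.RETR_EXTERNAL,cv2.CHAIN_APPROX_NONE)[0],key=cv2.contourArea)
    if hull:c=cv2.convexHull(c)
    M=cv2.moments(c); return np.array([M['m10'],M['m01']])/M['m00'],cv2.minAreaRect(c),c
E
python3 - <<'E'
from meas import *
I={n:np.load(n+'0.npy') for n in('top','side')}
D={'top':{'blue':(337,185,357,204),'yel':(354,186,373,206),'red':(370,186,390,207)},'side':{'blue':(338,279,361,301),'yel':(348,294,374,318),'red':(360,314,386,336)}}
Z=.035;C={}
for n in D:
  for c,b in D[n].items():
    u,h=up(I[n],*b);H,S,V=h[...,0],h[...,1],h[...,2]
    if c=='blue': m=(u[...,2].astype(int)-u[...,0]>-5)&(S>25)&(H>90)&(H<160)
    if c=='yel': m=(abs(H-27)<6)&(S>130)
    if c=='red': m=((H<5)|(H>172))&(S>150)
    p,rc,_=big(m); q=px(p,b[0],b[1]); C[n,c]=q
    print(n,c,q.round(2),'size px',np.round(np.array(rc[1])/U,1),onz(n,q,Z).round(4))
for c in D['top']: print('tri',c,*[np.round(x,4) for x in tri(C['top',c],C['side',c])])
# plinth
for n,b in(('top',(272,200,296,226)),('side',(270,226,306,256))):
    u,h=up(I[n],*b); m=(h[...,1]<70)&(h[...,2]>(125 if n=='top' else 165)); p,rc,c=big(m); q=px(p,b[0],b[1]); C[n,'pl']=q
    print(n,'plinth',q.round(2),np.array(rc[1])/U,onz(n,q,.03).round(4))
    g=cv2.cvtColor(u,cv2.COLOR_RGB2GRAY).astype(int); y,x=np.mgrid[:g.shape[0],:g.shape[1]]
    w=np.hypot(x-p[0],y-p[1])<3.5*U; ww=(np.percentile(g[w],85)-g)*w; ww[ww<0]=0
    hq=px([(x*ww).sum()/ww.sum(),(y*ww).sum()/ww.sum()],b[0],b[1]);C[n,'hole']=hq; print(' hole',hq.round(2),onz(n,hq,.03).round(4))
    b=(258,190,312,240) if n=='top' else (255,218,322,272)
    u,h=up(I[n],*b);H,S,V=h[...,0],h[...,1],h[...,2]
    m=((H<4)|(H>172))&(S>160)&(V>90)
    cs=sorted(cv2.findContours(m.astype(np.uint8),0,1)[0],key=cv2.contourArea)[-2:]
    for k in cs:
        M=cv2.moments(k);q=px([M['m10']/M['m00'],M['m01']/M['m00']],b[0],b[1]);print(' clip',q.round(2),onz(n,q,.030).round(4))
    if n=='top':
        m=(V<110)|((S<90))|m; p,rc,_=big(m); bx=[onz(n,px(v,b[0],b[1]),.012) for v in cv2.boxPoints(rc)]
        print(' plate',onz(n,px(p,b[0],b[1]),.012).round(4),[(np.linalg.norm(bx[i]-bx[i-1]).round(4),(np.degrees(np.arctan2(*(bx[i]-bx[i-1])[1::-1]))%90).round(2)) for i in range(2)])
print('tri plinth',tri(C['top','pl'],C['side','pl']),'hole',tri(C['top','hole'],C['side','hole']))
# rack
b=(330,180,395,212);u,h=up(I['top'],*b);m=(h[...,0]>13)&(h[...,0]<30)&(h[...,2]>140)&(h[...,1]<175)
p,rc,_=big(m);bx=[onz('top',px(v,b[0],b[1]),.03) for v in cv2.boxPoints(rc)]
print('rack',onz('top',px(p,b[0],b[1]),.03).round(4),[(np.linalg.norm(bx[i]-bx[i-1]).round(4),(np.degrees(np.arctan2(*(bx[i]-bx[i-1])[1::-1]))%90).round(2)) for i in range(2)])
# cover bar
for n,b in(('top',(164,188,182,210)),('side',(238,136,262,166))):
    u,h=up(I[n],*b);H,S,V=h[...,0],h[...,1],h[...,2]
    bl=(abs(H-112)<15)&(S>100)
    for th in(50,90,115,130,145):
        m=bl&(V>th)
        if m.sum()<200: continue
        p,rc,_=big(m);q=px(p,b[0],b[1]);bx=[onz(n,px(v,b[0],b[1]),.1) for v in cv2.boxPoints(rc)]
        print(n,'bar',th,q.round(2),onz(n,q,.1).round(4),[(np.linalg.norm(bx[i]-bx[i-1]).round(4),(np.degrees(np.arctan2(*(bx[i]-bx[i-1])[1::-1]))%180).round(1)) for i in range(2)])
E
```

```text
top blue [346.02 195.31] size px [9.1 7.3] [ 0.5475 -0.2484  0.035 ]
top yel [362.26 196.3 ] size px [10.6  8.5] [ 0.5432 -0.298   0.035 ]Traceback (most recent call last):
  File "<stdin>", line 11, in <module>
  File "meas.py", line 8, in big
    c=max(cv2.findContours(m.astype(np.uint8),cv2.RETR_EXTERNAL,cv2.CHAIN_APPROX_NONE)[0],key=cv2.contourArea)
ValueError: max() iterable argument is empty
```

```bash
cat > m1.py <<'E'
from meas import *
I={n:np.load(n+'0.npy') for n in('top','side')}
D={'top':{'blue':(337,185,357,204),'yel':(354,186,373,206),'red':(370,186,390,207)},'side':{'blue':(338,279,361,301),'yel':(348,294,374,318),'red':(360,314,386,336)}}
Z=.035;C={}
for n in D:
  for c,b in D[n].items():
    u,h=up(I[n],*b);H,S,V=h[...,0],h[...,1],h[...,2]
    if c=='blue': m=(u[...,2].astype(int)-u[...,0]>-25)&(H>90)&(H<165) | (H>90)&(H<165)
    if c=='yel': m=(abs(H-27)<6)&(S>130)
    if c=='red': m=((H<9)|(H>172))&(S>135)
    p,rc,_=big(m); q=px(p,b[0],b[1]); C[n,c]=q
    print(n,c,q.round(2),'size px',np.round(np.array(rc[1])/U,1),onz(n,q,Z).round(4))
for c in D['top']: print('tri',c,*[np.round(x,4) for x in tri(C['top',c],C['side',c])])
# plinth
for n,b in(('top',(272,200,296,226)),('side',(270,226,306,256))):
    u,h=up(I[n],*b); m=(h[...,1]<70)&(h[...,2]>(125 if n=='top' else 165)); p,rc,c=big(m); q=px(p,b[0],b[1]); C[n,'pl']=q
    print(n,'plinth',q.round(2),np.array(rc[1])/U,onz(n,q,.03).round(4))
    g=cv2.cvtColor(u,cv2.COLOR_RGB2GRAY).astype(int); y,x=np.mgrid[:g.shape[0],:g.shape[1]]
    w=np.hypot(x-p[0],y-p[1])<3.5*U; ww=(np.percentile(g[w],85)-g)*w; ww[ww<0]=0
    hq=px([(x*ww).sum()/ww.sum(),(y*ww).sum()/ww.sum()],b[0],b[1]);C[n,'hole']=hq; print(' hole',hq.round(2),onz(n,hq,.03).round(4))
    b=(258,190,312,240) if n=='top' else (255,218,322,272)
    u,h=up(I[n],*b);H,S,V=h[...,0],h[...,1],h[...,2]
    m=((H<4)|(H>172))&(S>160)&(V>90)
    cs=sorted(cv2.findContours(m.astype(np.uint8),0,1)[0],key=cv2.contourArea)[-2:]
    for k in cs:
        M=cv2.moments(k);q=px([M['m10']/M['m00'],M['m01']/M['m00']],b[0],b[1]);print(' clip',q.round(2),onz(n,q,.030).round(4))
    if n=='top':
        m=(V<110)|((S<90))|m; p,rc,_=big(m); bx=[onz(n,px(v,b[0],b[1]),.012) for v in cv2.boxPoints(rc)]
        print(' plate',onz(n,px(p,b[0],b[1]),.012).round(4),[(np.linalg.norm(bx[i]-bx[i-1]).round(4),(np.degrees(np.arctan2(*(bx[i]-bx[i-1])[1::-1]))%90).round(2)) for i in range(2)])
print('tri plinth',tri(C['top','pl'],C['side','pl']),'hole',tri(C['top','hole'],C['side','hole']))
# rack
b=(330,180,395,212);u,h=up(I['top'],*b);m=(h[...,0]>13)&(h[...,0]<30)&(h[...,2]>140)&(h[...,1]<175)
p,rc,_=big(m);bx=[onz('top',px(v,b[0],b[1]),.03) for v in cv2.boxPoints(rc)]
print('rack',onz('top',px(p,b[0],b[1]),.03).round(4),[(np.linalg.norm(bx[i]-bx[i-1]).round(4),(np.degrees(np.arctan2(*(bx[i]-bx[i-1])[1::-1]))%90).round(2)) for i in range(2)])
# cover bar
for n,b in(('top',(164,188,182,210)),('side',(238,136,262,166))):
    u,h=up(I[n],*b);H,S,V=h[...,0],h[...,1],h[...,2]
    bl=(abs(H-112)<15)&(S>100)
    for th in(50,90,115,130,145):
        m=bl&(V>th)
        if m.sum()<200: continue
        p,rc,_=big(m);q=px(p,b[0],b[1]);bx=[onz(n,px(v,b[0],b[1]),.1) for v in cv2.boxPoints(rc)]
        print(n,'bar',th,q.round(2),onz(n,q,.1).round(4),[(np.linalg.norm(bx[i]-bx[i-1]).round(4),(np.degrees(np.arctan2(*(bx[i]-bx[i-1])[1::-1]))%180).round(1)) for i in range(2)])
E
python3 m1.py
```

```text
top blue [346.12 195.19] size px [9.4 7.9] [ 0.5478 -0.2487  0.035 ]
top yel [362.26 196.3 ] size px [10.6  8.5] [ 0.5432 -0.298   0.035 ]
top red [378.58 197.44] size px [8.9 7.1] [ 0.5384 -0.3477  0.035 ]
side blue [348.55 289.82] size px [13.9  9.9] [ 0.5508 -0.2488  0.035 ]
side yel [359.31 307.66] size px [15.3 11.3] [ 0.5461 -0.2985  0.035 ]
side red [370.73 327.  ] size px [14.9 11.4] [ 0.5409 -0.3484  0.035 ]
tri blue [ 0.5489 -0.2491  0.036 ] 0.0026
tri yel [ 0.5444 -0.2985  0.0356] 0.0028
tri red [ 0.5395 -0.3482  0.0353] 0.0025
top plinth [283.09 212.83] [17.33739471 17.37747574] [ 0.498  -0.0531  0.03  ]
 hole [283.17 212.81] [ 0.4981 -0.0534  0.03  ]
 clip [296.72 213.42] [ 0.4952 -0.0951  0.03  ]
 clip [269.61 212.16] [ 0.5011 -0.0116  0.03  ]
 plate [ 0.4975 -0.0536  0.012 ] [(np.float64(0.1232), np.float64(86.31)), (np.float64(0.1005), np.float64(86.66))]
side plinth [287.33 240.04] [17.32114029 24.90695381] [ 0.4998 -0.0526  0.03  ]
 hole [287.26 239.49] [ 0.5005 -0.0508  0.03  ]
 clip [294.2  251.64] [ 0.4975 -0.0942  0.03  ]
 clip [280.43 228.2 ] [ 0.5026 -0.0079  
[... 778 characters left out ...]
(3.4)), (np.float64(0.012), np.float64(91.1))]
side bar 50 [249.53 146.78] [0.5338 0.263  0.1   ] [(np.float64(0.0677), np.float64(70.2)), (np.float64(0.0333), np.float64(163.3))]
side bar 90 [249.59 144.24] [0.539 0.275 0.1  ] [(np.float64(0.0269), np.float64(78.6)), (np.float64(0.0381), np.float64(8.7))]
side bar 115 [249.55 144.06] [0.5392 0.276  0.1   ] [(np.float64(0.022), np.float64(78.6)), (np.float64(0.0376), np.float64(8.7))]
side bar 130 [249.43 144.03] [0.539  0.2762 0.1   ] [(np.float64(0.019), np.float64(78.7)), (np.float64(0.0364), np.float64(9.2))]
side bar 145 [249.25 144.02] [0.5385 0.2765 0.1   ] [(np.float64(0.016), np.float64(79.0)), (np.float64(0.0346), np.float64(9.9))]
```

```bash
cat >> h.py <<'E'
from scipy.spatial.transform import Rotation as Ro
def rel(xyz,ydeg):
    s=r.read_state(); R=Ro.from_rotvec(s['eef_rot']); c,n=np.cos(np.radians(ydeg)),np.sin(np.radians(ydeg))
    y=np.array([c,n,0]);z=np.array([0,0,-1.]);T=Ro.from_matrix(np.c_[np.cross(y,z),y,z])
    print('t',round(s['clock'],2),'pos',s['eef_pos'].round(4),'tool y deg',np.degrees(np.arctan2(*R.as_matrix()[1::-1,1])).round(2),'tilt',(R.as_matrix()[:2,2]).round(4),'F',s['contact_force'].round(2),'gap',round(s['finger_gap'],3),'q',s['joint_pos'].round(2))
    print('rel',(R.inv().apply(np.array(xyz)-s['eef_pos'])).round(4),(R.inv()*T).as_rotvec().round(4))
E
python3 -c "
from h import *
rel([.549,-.249,.16],-5.5)
print('pink',onz('top',[345,170.7],.03),onz('top',[321.5,208.6],.03))"
```

```text
t 0.1 pos [0.1897 0.5422 0.2304] tool y deg 70.7 tilt [-0.0009 -0.0014] F [0.48 0.37 1.03] gap 1.0 q [ 1.02  0.16  1.6  -0.    1.39 -0.21]
rel [-0.6005 -0.628   0.0712] [-1.60e-03  8.00e-04  1.33e+00]
pink [ 0.62675427 -0.24984345  0.03      ] [ 0.50850545 -0.17188791  0.03      ]
```

arm_command(
  targets="-0.6 -0.628 0.02 0 0 1.33 0.5; -0.6 -0.628 0.02 0 0 1.33 0.5; -0.6 -0.628 0.02 0 0 1.33 0.5; -0.6 -0.628 0.02 0 0 1.33 0.5; -0.6 -0.628 0.02 0 0 1.33 0.5; -0.6 -0.628 0.02 0 0 1.33 0.5; -0.6 -0.628 0.02 0 0 1.33 0.5; -0.6 -0.628 0.02 0 0 1.33 0.5; -0.6 -0.628 0.02 0 0 1.33 0.5; -0.6 -0.628 0.02 0 0 1.33 0.5; -0.6 -0.628 0.02 0 0 1.33 0.5; -0.6 -0.628 0.02 0 0 1.33 0.5; -0.6 -0.628 0.02 0 0 1.33 0.5; -0.6 -0.628 0.02 0 0 1.33 0.5; -0.6 -0.628 0.02 0 0 1.33 0.5; -0.6 -0.628 0.07 0 0 1.33 0.5; -0.6 -0.628 0.07 0 0 1.33 0.5; -0.6 -0.628 0.07 0 0 1.33 0.5; -0.6 -0.628 0.07 0 0 1.33 0.5; -0.6 -0.628 0.07 0 0 1.33 0.5",
)

```text
clock: 2.1
eef_pos: [0.5482, -0.248, 0.1605]
eef_rot: [-2.325, -2.11, 0.0]
contact_force: [0.0, -0.2, 0.9]
finger_gap: 0.499
```

```bash
python3 - <<'E'
from h import *
rel([.549,-.249,.16],-5.5)
i=camera('top');s=camera('side');np.save('t1.npy',i);np.save('s1.npy',s)
im=np.zeros((400,800,3),np.uint8)
im[:,:400]=cv2.resize(i[155:255,300:400],(400,400),interpolation=2);im[:,400:]=cv2.resize(s[220:345,270:395],(400,400),interpolation=2)
save('hover1',im)
E
```

```text
t 2.1 pos [ 0.5482 -0.248   0.1605] tool y deg -5.54 tilt [-0.0016  0.0016] F [ 0.02 -0.23  0.92] gap 0.499 q [-0.63  0.29  1.59  0.    1.27 -0.53]
rel [-0.0009  0.0009  0.0005] [-0.0017 -0.0014 -0.0007]
```

View pics/hover1.png

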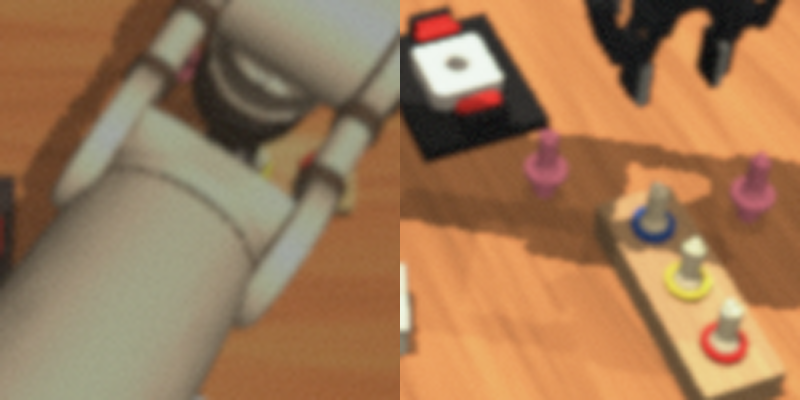

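```bash
python3 - <<'E'
from h import *
print(proj('side',[.5482,-.248,.165]),proj('side',[.5682,-.248,.165]),proj('side',[.5282,-.248,.165]))
print(proj('side',[.5482,-.248,.170]))
E
```

```text
[[354.92982255 247.66242372]] [[363.50510057 244.67659626]] [[346.22849035 250.69206037]]
[[355.25066387 245.87267787]]
```

arm_command(
  targets="-0.001 0.001 0.04 0 0 0 0.5; -0.001 0.001 0.08 0 0 0 0.5; -0.001 0.001 0.105 0 0 0 0.5; -0.001 0.001 0.12 0 0 0 0.5; -0.001 0.001 0.12 0 0 0 0.5; -0.001 0.001 0.12 0 0 0 0; -0.001 0.001 0.12 0 0 0 0; -0.001 0.001 0.12 0 0 0 0; -0.001 0.001 0.12 0 0 0 0; -0.001 0.001 0.12 0 0 0 0; -0.001 0.001 0.12 0 0 0 0; -0.001 0.001 0.12 0 0 0 0",
)

```text
clock: 3.4
eef_pos: [0.5513, -0.2503, 0.0437]
eef_rot: [2.323, 2.11, 0.002]
contact_force: [0.5, 1.1, 6.5]
finger_gap: 0.142
```

```bash
python3 - <<'E'
from h import *
rel([.549,-.249,.14],-5.5)
E
```

```text
t 3.4 pos [ 0.5513 -0.2503  0.0437] tool y deg -5.5 tilt [ 0.0034 -0.0021] F [0.46 1.11 6.54] gap 0.142 q [-0.63  0.44  1.65  0.    1.05 -0.53]
rel [ 0.0009 -0.002  -0.0963] [ 0.0036  0.0018 -0.    ]
```

arm_command(
  targets="0 0 -0.02 0 0 0 0; 0 0 -0.05 0 0 0 0; 0 0 -0.09 0 0 0 0; 0 0 -0.1 0 0 0 0; 0.04 -0.014 -0.1 0 0 0 0; 0.08 -0.028 -0.1 0 0 0 0; 0.12 -0.042 -0.1 0 0 0 0; 0.16 -0.056 -0.1 0 0 0 0; 0.18 -0.063 -0.1 0 0 0 0; 0.19 -0.067 -0.08 0 0 0 0; 0.19 -0.067 -0.055 0 0 0 0; 0.19 -0.067 -0.045 0 0 0 0; 0.19 -0.067 -0.045 0 0 0 0; 0.19 -0.067 -0.045 0 0 0 0",
)

```text
clock: 4.8
eef_pos: [0.5017, -0.0543, 0.0869]
eef_rot: [2.325, 2.111, 0.001]
contact_force: [0.2, -0.9, 0.6]
finger_gap: 0.14
```

```bash
python3 - <<'E'
from h import *
rel([.5005,-.0535,.086],-5.5)
i=camera('top');s=camera('side');np.save('t2.npy',i);np.save('s2.npy',s)
im=np.zeros((400,800,3),np.uint8)
im[:,:400]=cv2.resize(i[170:250,240:320],(400,400),interpolation=2);im[:,400:]=cv2.resize(s[190:270,245:325],(400,400),interpolation=2)
save('hover2',im)
E
```

```text
t 4.8 pos [ 0.5017 -0.0543  0.0869] tool y deg -5.53 tilt [ 0.0007 -0.0003] F [ 0.21 -0.86  0.56] gap 0.14 q [-0.35  0.14  1.92 -0.    1.08 -0.25]
rel [ 0.0007 -0.0013  0.0009] [ 0.0008  0.0002 -0.0005]
```

View pics/hover2.png

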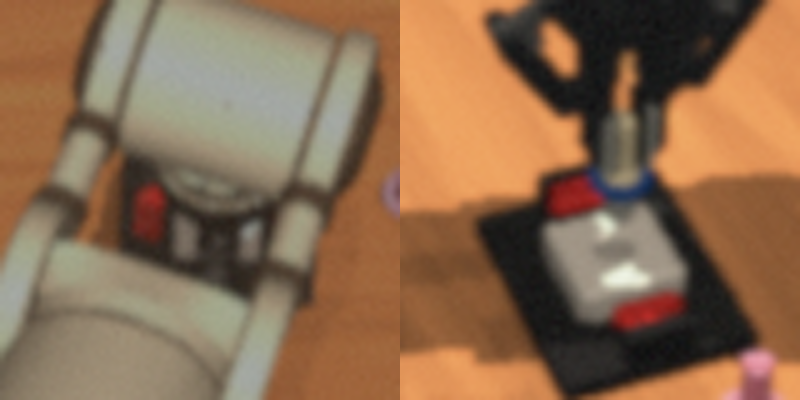

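```bash
python3 - <<'E'
from meas import *
s=np.load('s2.npy');b=(278,215,302,235);u,h=up(s,*b);H,S=h[...,0],h[...,1]
m=(abs(H-112)<18)&(S>70);p,rc,_=big(m);q=px(p,b[0],b[1]);print(q,np.array(rc[1])/U,rc[2])
for z in(.074,.077,.08):print(z,onz('side',q,z))
for P in([.5017,-.0543,.0757],[.5,-.053,.03]):print(proj('side',P))
E
```

```text
[289.10886729 226.34037919] [13.54746342  6.25882101] 6.115502834320068
0.074 [ 0.50314367 -0.05263616  0.074     ]
0.077 [ 0.50163431 -0.05549498  0.077     ]
0.08 [ 0.50012494 -0.0583538   0.08      ]
[[288.8926774  226.42215373]]
[[287.46246525 240.1272395 ]]
```

arm_command(
  targets="0.001 -0.002 0.01 0 0 0 0; 0.001 -0.002 0.015 0 0 0 0; 0.001 -0.002 0.02 0 0 0 0; 0.001 -0.002 0.024 0 0 0 0; 0.001 -0.002 0.027 0 0 0 0; 0.001 -0.002 0.03 0 0 0 0; 0.001 -0.002 0.03 0 0 0 0",
)

```text
clock: 5.6
eef_pos: [0.4998, -0.0529, 0.0562]
eef_rot: [2.325, 2.111, 0.001]
contact_force: [2.3, -1.5, -2.8]
finger_gap: 0.145
```

arm_command(
  targets="0 0 0.004 0 0 0 0; 0 0 0.007 0 0 0 0; 0 0 0.01 0 0 0 0; 0 0 0.012 0 0 0 0; 0 0 0.0135 0 0 0 0; 0 0 0.0145 0 0 0 0; 0 0 0.0145 0 0 0 0",
)

```text
clock: 6.3
eef_pos: [0.5001, -0.0531, 0.0436]
eef_rot: [2.324, 2.112, 0.0]
contact_force: [-2.9, -0.6, 16.0]
finger_gap: 0.138
```

arm_command(
  targets="0 0 -0.001 0 0 0 0.15; 0 0 -0.001 0 0 0 0.4; 0 0 -0.001 0 0 0 0.4; 0 0 -0.001 0 0 0 0.4; 0 0 -0.001 0 0 0 0.4; 0 0 -0.02 0 0 0 0.4; 0 0 -0.05 0 0 0 0.4; 0 0 -0.09 0 0 0 0.4; 0 0 -0.13 0 0 0 0.4; 0 0 -0.13 0 0 0 0.4",
)

```text
clock: 7.3
eef_pos: [0.503, -0.0539, 0.178]
eef_rot: [2.318, 2.106, 0.008]
contact_force: [0.0, 0.2, 0.3]
finger_gap: 0.401
```

```bash
python3 - <<'E'
from h import *
rel([.5365,.272,.2],8)
s=camera('side');np.save('s3.npy',s)
im=np.zeros((400,800,3),np.uint8)
im[:,:400]=cv2.resize(s[190:270,245:325],(400,400),interpolation=2);im[:,400:]=cv2.resize(s[130:190,220:280],(400,400),interpolation=2)
save('placed',im)
E
```

```text
t 7.3 pos [ 0.503  -0.0539  0.178 ] tool y deg -5.49 tilt [ 0.0106 -0.0037] F [0.05 0.2  0.26] gap 0.401 q [-0.35  0.02  1.86  0.    1.26 -0.25]
rel [ 0.3275  0.0024 -0.0229] [ 0.0105  0.004  -0.2355]
```

View pics/placed.png

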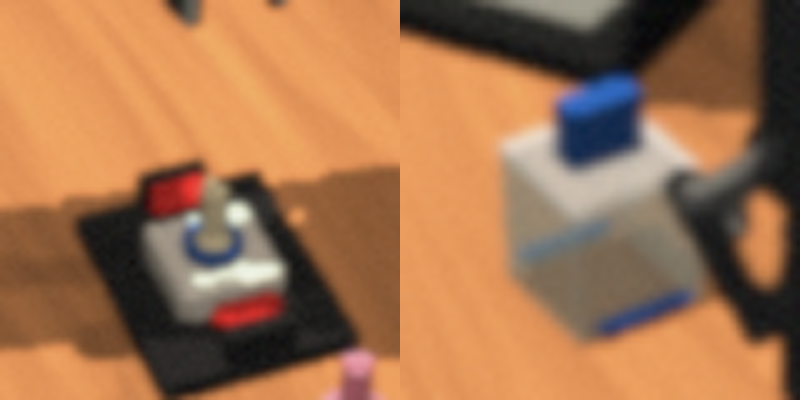

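The bone stands upright in the plinth with its disc on the white top (left part, ring at (214,242)). The cover at right is untouched. Next is the cover.

arm_command(
  targets="0.328 0.0066 -0.03 0 0 1.335 0.6; 0.328 0.0066 -0.03 0 0 1.335 0.6; 0.328 0.0066 -0.03 0 0 1.335 0.6; 0.328 0.0066 -0.03 0 0 1.335 0.6; 0.328 0.0066 -0.03 0 0 1.335 0.6; 0.328 0.0066 -0.03 0 0 1.335 0.6; 0.328 0.0066 -0.03 0 0 1.335 0.6; 0.328 0.0066 -0.03 0 0 1.335 0.6; 0.328 0.0066 -0.03 0 0 1.335 0.6; 0.328 0.0066 -0.03 0 0 1.335 0.6; 0.328 0.0066 -0.03 0 0 1.335 0.6; 0.328 0.0066 -0.03 0 0 1.335 0.6; 0.328 0.0066 -0.03 0 0 1.335 0.6; 0.328 0.0066 -0.03 0 0 1.335 0.6",
)

```text
clock: 8.75
eef_pos: [0.5372, 0.273, 0.2015]
eef_rot: [3.134, 0.22, -0.001]
contact_force: [-0.1, -0.2, -0.4]
finger_gap: 0.602
```

```bash
python3 - <<'E'
from h import *
rel([.538,.273,.077],-82)
s=camera('side');t=camera('top');np.save('s4.npy',s);np.save('t4.npy',t)
im=np.zeros((400,800,3),np.uint8)
im[:,:400]=cv2.resize(s[110:190,210:290],(400,400),interpolation=2);im[:,400:]=cv2.resize(t[160:240,135:215],(400,400),interpolation=2)
save('hover3',im)
print(proj('side',[.538,.273,.1]),proj('top',[.538,.273,.1]))
E
```

```text
t 8.75 pos [0.5372 0.273  0.2015] tool y deg -81.96 tilt [-0.0004 -0.0001] F [-0.07 -0.22 -0.42] gap 0.602 q [0.27 0.25 1.55 0.   1.34 1.7 ]
rel [8.000e-04 1.000e-04 1.245e-01] [0.     0.0004 0.0008]
[[249.54527544 144.67511168]] [[172.15520604 198.40484092]]
```

View pics/hover3.png

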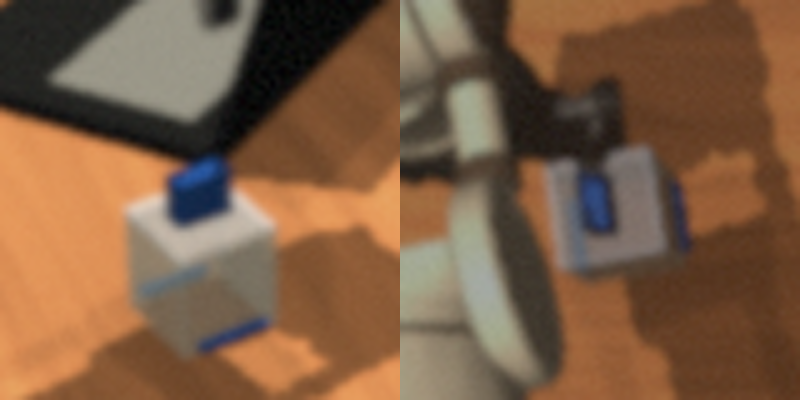

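The cover stands untouched below the gripper: the bar is at side (199,189) and top (597,200), clear of the fingers. Descend and grip.

arm_command(
  targets="0.001 0 0.04 0 0 0 0.6; 0.001 0 0.08 0 0 0 0.6; 0.001 0 0.105 0 0 0 0.6; 0.001 0 0.118 0 0 0 0.6; 0.001 0 0.124 0 0 0 0.6; 0.001 0 0.124 0 0 0 0.6; 0.001 0 0.124 0 0 0 0; 0.001 0 0.124 0 0 0 0; 0.001 0 0.124 0 0 0 0; 0.001 0 0.124 0 0 0 0; 0.001 0 0.124 0 0 0 0; 0.001 0 0.124 0 0 0 0; 0.001 0 0.124 0 0 0 0; 0.001 0 0.124 0 0 0 0",
)

```text
clock: 10.25
eef_pos: [0.5394, 0.2736, 0.0794]
eef_rot: [-3.133, -0.219, -0.004]
contact_force: [-0.1, -0.4, 6.2]
finger_gap: 0.174
```

```bash
python3 - <<'E'
from h import *
rel([.538,.273,.077],-82)
E
```

```text
t 10.25 pos [0.5394 0.2736 0.0794] tool y deg -81.99 tilt [0.0026 0.0007] F [-0.09 -0.43  6.22] gap 0.174 q [ 0.27  0.39  1.64 -0.    1.11  1.7 ]
rel [-0.0015  0.0004  0.0024] [-0.0003 -0.0027  0.0002]
```

arm_command(
  targets="0 0 -0.02 0 0 0 0; 0 0 -0.06 0 0 0 0; 0 0 -0.1 0 0 0 0; 0 0 -0.12 0 0 0.04 0; -0.0104 0.0397 -0.12 0 0 0.06 0; -0.0208 0.0794 -0.12 0 0 0.1 0; -0.0311 0.119 -0.12 0 0 0.13 0; -0.0415 0.159 -0.12 0 0 0.16 0; -0.0519 0.198 -0.12 0 0 0.18 0; -0.0623 0.238 -0.12 0 0 0.204 0; -0.073 0.278 -0.12 0 0 0.204 0; -0.08 0.306 -0.12 0 0 0.204 0; -0.083 0.3175 -0.12 0 0 0.204 0; -0.083 0.3175 -0.12 0 0 0.204 0; -0.083 0.3175 -0.12 0 0 0.204 0",
)

```text
clock: 11.75
eef_pos: [0.5004, -0.0517, 0.1977]
eef_rot: [-3.139, 0.1, 0.0]
contact_force: [-0.2, -0.1, -0.5]
finger_gap: 0.174
```

```bash
python3 - <<'E'
from h import *
rel([.500,-.053,.165],-93.7)
s=camera('side');t=camera('top');np.save('s5.npy',s);np.save('t5.npy',t)
im=np.zeros((400,800,3),np.uint8)
im[:,:400]=cv2.resize(s[165:265,240:340],(400,400),interpolation=2);im[:,400:]=cv2.resize(t[170:250,245:325],(400,400),interpolation=2)
save('hover4',im)
E
```

```text
t 11.75 pos [ 0.5004 -0.0517  0.1977] tool y deg -93.66 tilt [-0.0002  0.0009] F [-0.2  -0.12 -0.49] gap 0.174 q [-0.34 -0.    1.83  0.    1.31  1.29]
rel [-0.0003  0.0013  0.0326] [-0.0009  0.0003  0.0006]
```

View pics/hover4.png

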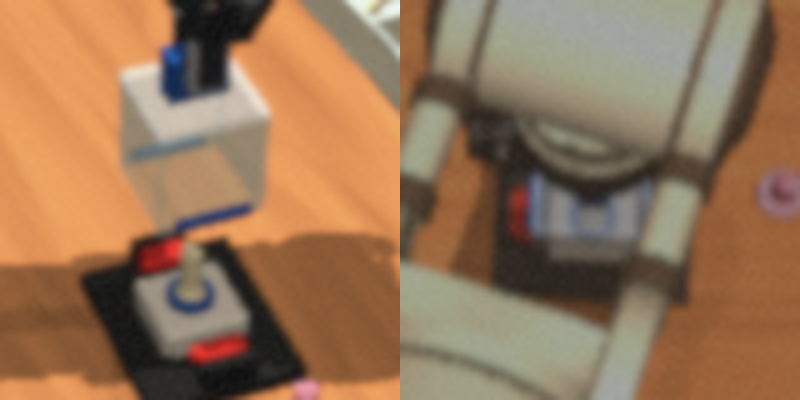

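```bash
python3 - <<'E'
from meas import *
s=np.load('s5.npy');b=(278,208,310,228);u,h=up(s,*b);H,S=h[...,0],h[...,1]
m=(abs(H-114)<18)&(S>90);p,rc,_=big(m);q=px(p,b[0],b[1]);print('rib',q,np.array(rc[1])/U)
a=np.radians(-3.7);X=np.array([np.cos(a),np.sin(a),0]);Y=np.array([-np.sin(a),np.cos(a),0]);O=np.array([.5004,-.0517,.118])
L=lambda P:((np.array(P)-[240,165])*4).round(1)
P=proj('side',[O-.0355*Y+[0,0,.006]])[0];print('pred',P)
print('1mm x',proj('side',[O-.0355*Y+[0,0,.006]+.01*X])[0]-P)
for x,y in((-1,-1),(1,-1),(-1,1),(1,1)):print(x,y,'roof',L(proj('side',[O+.032*x*X+.032*y*Y+[0,0,.07]])),'low',L(proj('side',[O+.032*x*X+.032*y*Y])),'rib end',L(proj('side',[O+.02*x*X+.036*y*Y+[0,0,.005]])))
E
```

```text
rib [291.77956225 219.15091703] [ 1.45500004 17.32500267]
pred [294.5944836  220.14631714]
1mm x [ 4.11522586 -1.05581189]
-1 -1 roof [[164.9 141.2]] low [[162.5 238.2]] rib end [[185.5 231. ]]
1 -1 roof [[274.8 114.7]] low [[267.6 211.2]] rib end [[251.5 214. ]]
-1 1 roof [[122.1  72.3]] low [[121.7 168.2]] rib end [[138.6 152.8]]
1 1 roof [[228.   48.2]] low [[223.1 143.5]] rib end [[202.  137.5]]
```

```bash
python3 - <<'E'
from meas import *
s=np.load('s5.npy')
a=np.radians(-3.7);X=np.array([np.cos(a),np.sin(a),0]);Y=np.array([-np.sin(a),np.cos(a),0]);O=np.array([.5004,-.0517,.118])
x0,y0,k=262,160,11
im=cv2.resize(s[y0:y0+54,x0:x0+54],None,fx=k,fy=k,interpolation=2)
def dot(x,y,z,c):
    p=proj('side',[O+x*X+y*Y+[0,0,z]])[0]; p=((p-[x0,y0]+.5)*k).astype(int); cv2.circle(im,tuple(int(v) for v in p),3,c,-1)
for i in(-1,1):
  for j in(-1,1):
    dot(.032*i,.032*j,.07,(255,255,0));dot(.032*i,.032*j,0,(255,255,0));dot(.018*i,.008*j,.1,(0,255,0));dot(.018*i,.008*j,.07,(0,255,0));dot(.02*i,.037*j,.005,(255,0,255));dot(.011*i,.008*j,.09,(255,0,0))
save('ov',im)
E
```

```text
(no output)
```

View pics/ov.png

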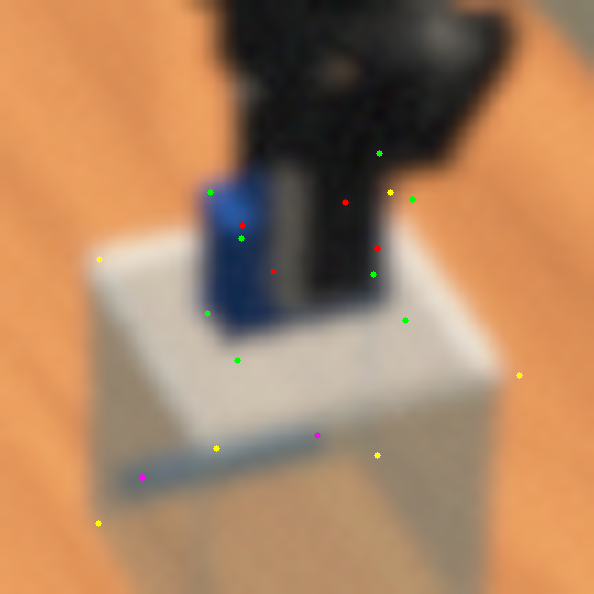

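arm_command(
  targets="0.003 0.001 0 0 0 0 0; 0.003 0.001 0 0 0 0 0; 0.003 0.001 0.02 0 0 0 0; 0.003 0.001 0.04 0 0 0 0; 0.003 0.001 0.06 0 0 0 0; 0.003 0.001 0.075 0 0 0 0; 0.003 0.001 0.081 0 0 0 0; 0.003 0.001 0.081 0 0 0 0; 0.003 0.001 0.081 0 0 0 0",
)

```text
clock: 12.75
eef_pos: [0.5039, -0.0539, 0.1176]
eef_rot: [3.14, -0.1, 0.002]
contact_force: [0.4, -0.7, -0.6]
finger_gap: 0.169
```

```bash
python3 - <<'E'
from meas import *
rel([.503,-.0532,.0914],-93.7)
s=camera('side');np.save('s6.npy',s);TC=r.read_state()['eef_pos']
a=np.radians(-3.7);X=np.array([np.cos(a),np.sin(a),0]);Y=np.array([-np.sin(a),np.cos(a),0]);O=TC-.003*X-[0,0,.0794];B=np.array([.5,-.0531,0])
x0,y0,k=257,190,10
im=cv2.resize(s[y0:y0+60,x0:x0+66],None,fx=k,fy=k,interpolation=2)
def dot(O,x,y,z,c):
    p=proj('side',[O+x*X+y*Y+[0,0,z]])[0]; p=((p-[x0,y0]+.5)*k).astype(int); cv2.circle(im,tuple(int(v) for v in p),3,c,-1)
for i in(-1,1):
  for j in(-1,1):
    dot(O,.032*i,.032*j,.07,(255,255,0));dot(O,.032*i,.032*j,0,(255,255,0));dot(O,.02*i,.037*j,.005,(255,0,255));dot(B,.012*i,.04*j,.0315,(0,255,0));dot(B,.05*i,.062*j,.012,(0,255,255))
save('ov2',im)
E
```

```text
t 12.75 pos [ 0.5039 -0.0539  0.1176] tool y deg -93.66 tilt [ 0.0012 -0.0004] F [ 0.39 -0.72 -0.6 ] gap 0.169 q [-0.35  0.1   1.9   0.    1.14  1.29]
rel [-0.001  -0.0007  0.0262] [ 0.0004 -0.0012  0.0006]
```

View pics/ov2.png

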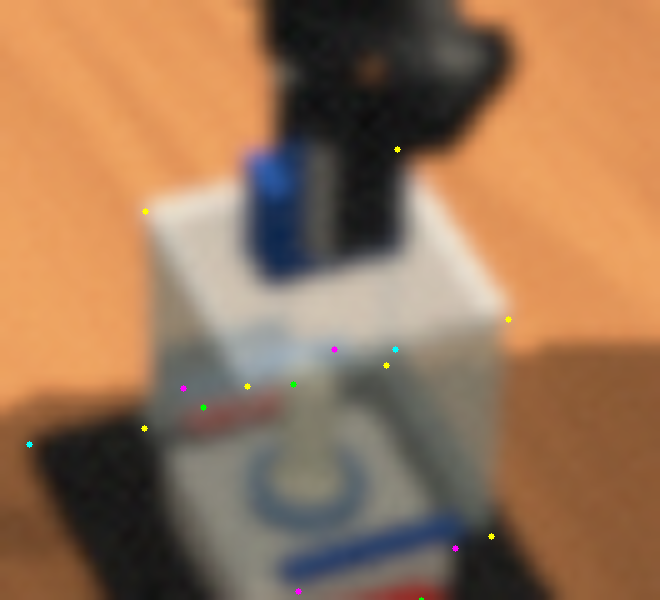

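arm_command(
  targets="-0.0005 -0.0005 0.003 0 0 0 0; -0.0005 -0.0005 0.006 0 0 0 0; -0.0005 -0.0005 0.009 0 0 0 0; -0.0005 -0.0005 0.009 0 0 0 0; -0.0005 -0.0005 0.009 0 0 0 0",
)

```text
clock: 13.3
eef_pos: [0.5027, -0.0533, 0.1077]
eef_rot: [-3.14, 0.101, 0.0]
contact_force: [0.4, -0.0, -0.7]
finger_gap: 0.168
```

arm_command(
  targets="0 0 0.002 0 0 0 0; 0 0 0.004 0 0 0 0; 0 0 0.005 0 0 0 0; 0 0 0.005 0 0 0 0",
)

```text
clock: 13.7
eef_pos: [0.5042, -0.0533, 0.1051]
eef_rot: [3.14, -0.101, 0.004]
contact_force: [-1.9, 2.7, 12.0]
finger_gap: 0.175
```

arm_command(
  targets="0 0 0.002 0 0 0 0; 0 0 0.004 0 0 0 0; 0 0 0.004 0 0 0 0",
)

```text
clock: 14.0
eef_pos: [0.5046, -0.0533, 0.1005]
eef_rot: [-3.14, 0.101, -0.006]
contact_force: [1.5, 1.3, 6.8]
finger_gap: 0.17
```

arm_command(
  targets="0 0 0.002 0 0 0 0; 0 0 0.004 0 0 0 0; 0 0 0.006 0 0 0 0; 0 0 0.007 0 0 0 0; 0 0 0.007 0 0 0 0",
)

```text
clock: 14.5
eef_pos: [0.5025, -0.0535, 0.0916]
eef_rot: [3.14, -0.101, -0.002]
contact_force: [-0.2, 0.3, -1.0]
finger_gap: 0.168
```

arm_command(
  targets="0 0 0.001 0 0 0 0; 0 0 0.0015 0 0 0 0; 0 0 0.0015 0 0 0 0; 0 0 0.0015 0 0 0 0",
)

```text
clock: 14.9
eef_pos: [0.5027, -0.0537, 0.0915]
eef_rot: [3.139, -0.101, -0.001]
contact_force: [-5.4, 0.7, 10.5]
finger_gap: 0.172
```

arm_command(
  targets="0 0 0.0002 0 0 0 0; 0 0 0.0002 0 0 0 0; 0 0 0.0002 0 0 0 0; 0 0 0.0002 0 0 0 0; 0 0 0.0002 0 0 0 0",
)

```text
clock: 15.4
eef_pos: [0.5028, -0.0537, 0.0915]
eef_rot: [3.139, -0.1, -0.001]
contact_force: [-4.8, 0.3, 12.0]
finger_gap: 0.172
```

```bash
python3 - <<'E'
from h import *
rel([.503,-.0532,.0914],-93.7)
s=camera('side');t=camera('top')
im=np.zeros((450,800,3),np.uint8)
im[:,:450]=cv2.resize(s[195:275,245:325],(450,450),interpolation=2);im[:350,450:]=cv2.resize(s[210:350,250:390],(350,350),interpolation=2)
save('final',im)
E
```

```text
t 15.4 pos [ 0.5028 -0.0537  0.0915] tool y deg -93.67 tilt [-0.0008 -0.0006] F [-4.76  0.3  11.98] gap 0.172 q [-0.35  0.14  1.91 -0.    1.09  1.29]
rel [ 0.0002 -0.0005  0.0001] [0.0007 0.0008 0.0006]
```

View pics/final.png

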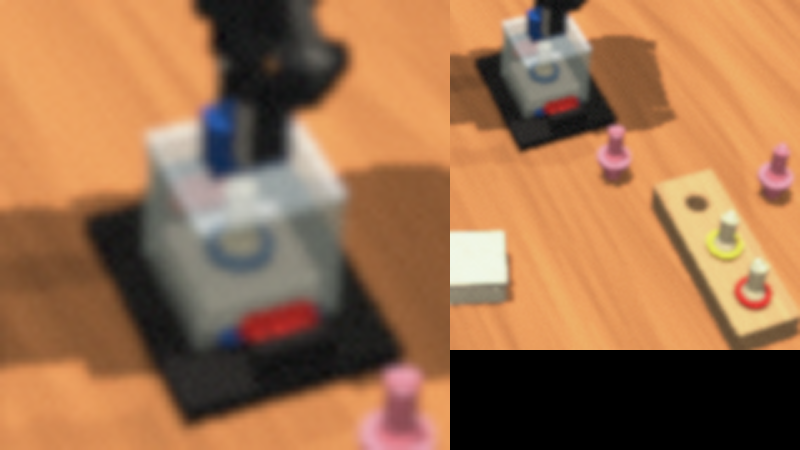

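The final view shows the cover flat on the plate with the red clip over the blue rib. The bone's disc is visible inside, and red and yellow stand untouched in the rack. z is 0.0915 m against the expected 0.0914, pressing with 12 N. Handing in.

```bash
python3 -c "
from h import *
print(r.hand_in()); print(r.read_state()['contact_force'])"
```

```text
the job is handed in; nothing more can be done
None
the job is handed in; nothing more can be done
```

The blue-disc bone is in the plinth hole and the cover is clipped down over it. I handed in at about 15.5 s with the gripper still pressing. The hand-in gives no verdict, so the result rests on my own checks.

- **Bone:** it went fully down, at the same tool height it had in the rack (0.0436 m against 0.0437 m). After I let go, the side picture showed it upright with the disc on the plinth.
- **Cover:** the push rose to about 12 N, fell as the clips snapped over, and then turned to a slight pull of about 1 N. The tool stopped at 0.0915 m, where 0.0914 m was expected for fully home.
- **Final press:** about 12 N downward, steady, with a sideways force of about 5 N that I did not remove.
- **Last picture:** the cover sits flat with the near red clip over the blue rib. The red and yellow bones are in the rack and the pink look-alikes are untouched. The far clip was not clearly visible. I did not look again at the other loose objects, but I never moved close to them.

Two readings disagreed along the way:
- **Cover grip offset:** I had gripped the cover about 3 mm off centre along its x. I saw this in the side view and corrected it before lowering.
- **Camera difference:** the top and side cameras differed by 2–3 mm in x. Near the base, the side camera matched the robot.

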